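# Bleed the air receiver with a pin punch on the valve's hand override

### The arm

A 7-joint arm with a two-finger parallel gripper is mounted at the origin on the work surface; the furniture and walls round the work are solid. World frame = base frame: x ahead of the robot, y to its left, z up, the work surface at z = 0. Lengths are in m, angles in rad, forces in N, time in s.
With the tool pointing down it reaches from about 0.425 to 0.925 m from the base axis. Payload 6.8 kg.
Tool frame: the origin (TCP) lies at the very end of the fingers, on their centre line; the grasp point (between the pads) lies 19 mm behind it; z points along the fingers, y is the line along which they close (so a half turn about z gives the same grasp; the last joint's range is limited). The gripper opens to 85 mm and grips with 20 to 120 N. Pads are 22 mm wide; open, the fingers measure 114 mm over their backs; the gripper's body (76 mm by 85 mm) begins 54 mm behind the grasp point. The pads swing forward as they close: fully open they stand 13 mm farther back than shut.
Start: joints at [-1.229, 0.477, 0.022, 1.555, -0.011, 1.109, -0.083], TCP at [0.293, 0.608, 0.231] pointing down, gripper open.
Joint ranges: [-2.96, 2.96], [-0.34, 2.1], [-1.41, 1.46], [0.24, 2.44], [-1.37, 4.51], [0.17, 1.92], [-2.96, 2.96]. Speed limits (rad/s): [2.39, 2.39, 3.14, 3.14, 3.14, 3.14, 3.14].

### API

Orientations are given as a rotation vector (axis times angle).
In Python, from rig import telemetry, optics, finish_job gives the robot as it stands.
- The arm moves only by the tool carry_out, never from a script. Its argument "plan" is a list of rows, each a list of 3 entries, a list of its own where there are three numbers: the closure in counts, from 0 (fully open) to 255 (shut), then the shift along the tool's x, y, z in m, then the turn, a rotation vector about the tool's x, y, z in degrees. In form: [[claw, [dx, dy, dz], [wx, wy, wz]], ...]. A call has 1 to 12 rows; each row shifts and turns the commanded pose from where the row before left it, along the tool's axes as they then stand; what a row does not reach is not made up. A row lasts 1/10 s, in which the tool goes at most 50 mm and 8.59 degrees, less where a joint would pass 70% of its speed; a pose out of reach is approached as far as the arm can. A call with a gripper value outside its range is refused whole. The fingers move at their own pace and stop on an object; "squeeze" is the grip in N (left out, the last holds). Time passes only in rows, so rows that do not move let the fingers close. It gives the time, the measured TCP pose, the force, the opening and the grip force at its end, in the units of the state.
- telemetry.observe(): the state, without advancing time (a new reading comes with each control period).
- optics.camera(name): name is "side" or "top"; returns the picture (420x560x3 uint8, blue, green, red); there is no depth.
- optics.camera_model(name): a dict with "camera_matrix" (3x3 intrinsics, pixels), "dist_coeffs" ([k1, k2, p1, p2, k3] as OpenCV has them; the pictures are not rectified), "world_from_camera" (4x4, takes a point from camera to world coordinates). Camera axes: x right, y up, looking along -z (the intrinsics and any distortion apply to the point x, -y, -z); pixel columns grow to the right and rows downward; lengths in m; the calibration is good to about 2 mm. A picture is of the moment at which its call begins. camera_model takes no time and is no camera call.
- finish_job(): hands the job in; it is judged then, once.
Trained networks look in the newest picture that a camera, given by its name, has taken for a name from the list of things; names that differ only in an ending like _2 or _b are one class to them, and where a whole thing is asked for, a point or a joint stands for the part that bears it (a point fixed in the world has none). Each returns a list of dicts, best first, with "p" (0 to 1); they miss things now and then, are a little off and sometimes report something else, mostly with a low value. They report only what shows in the picture. A call takes as long as a camera call.
- optics.spot_in(target, camera): "centre" ([column, row] in pixels, amid what is visible of it).
The state is a dict: "t": time; "joints": joint angles; "joint_vel": joint speeds; "effort": joint torques, N m; "eef_pos": TCP position; "eef_rot": TCP orientation; "force": force on the tool from outside, world axes, zero at the start; "moment": the same for the moment, N m; "grip_width": finger opening in m; "finger_force": force on a finger pad.
Only numpy, scipy, OpenCV 4.12 (cv2) and the standard library are available. Lean on these libraries where they do the work, as an engineer would, in place of code of your own. Each camera call takes 0.05 s, during which the arm holds its last target. There are 200 camera calls.

### The job

Let the trapped air out of the small receiver on the air-test board, softly: take the slimmest of the three pin punches out of the wooden block, put its tip down into the round override opening of the valve that carries the tall brass silencer, and press the sprung plunger inside about half way, 6 mm of its 12 mm stroke; never push it to the end, or the air is dumped at once. Keep it pressed there steadily for at least three seconds and finish still gripping the punch and holding the plunger half pressed: nothing is put down or let go at the end. Leave the other two punches, the two plugged valves and the fittings lying around as they are.

Things in the scene. Friction and masses are not known exactly. Their poses are not given: they have to be found in the camera images.
- test_board: Air-test board, fixed: dark steel plate 190 x 160 mm, its top 16 mm above the bench. Origin under its centre at bench height; x from front to back, y left, z up. Three valves side by side at the front; 97 mm behind the row of openings lies a grey receiver (60 mm diameter, 152 mm long along y, top at 82 mm) with a round gauge on it (top at 135 mm, right of the middle).
- valve_vent: The valve to use, fixed: the only one with a tall round brass silencer (15 mm diameter, 31 mm tall, 42 mm behind the opening). In any of three places 36 mm apart along the board's y. 28 mm wide, 107 mm long. Origin under it, 38 mm above the bench; x from the aluminium pilot head at its front (28 x 28 mm, flat top 36 mm above the origin) to the black coil at its back, z up.
- valve_vent_mouth (a point): Centre of the mouth of its override opening, in the flat top of the pilot head, 74 mm above the bench (28 mm in front of the valve's origin). Vertical round hole, 8.5 mm diameter, chamfered 1.5 mm. The top of the black plunger (7.4 mm diameter) inside lies 8 mm below the mouth when released. Axes as the valve's.
- valve_vent_plunger (a joint): How far that valve's plunger is pressed down, in m: 0 released, 0.012 at the end of its stroke; it moves straight down. Its spring pushes back with 4 N at the start of the stroke plus 0.6 N per mm (7.6 N half way, 11.2 N at the end), and returns it when let go.
- valve_plug_a: One of the two other valves, fixed: the same body, with a flat brass hex plug (4 mm high) in place of the silencer. Origin and axes as for valve_vent.
- valve_plug_b: The other of the two plugged valves, same shape as valve_plug_a.
- valve_plug_a_plunger (a joint): Plunger of valve_plug_a, m, 0 released. Leave alone.
- valve_plug_b_plunger (a joint): Plunger of valve_plug_b, m, 0 released. Leave alone.
- punch_block: Drilled wooden block, fixed, 145 (x) x 58 (y) x 56 mm high. Origin under its centre at bench height, z up. Three pin punches hang upright in a row along its x, 46 mm apart: slim one at x = -46 mm, middle one at 0, thick one at +46 mm, each in its own hole with 0.75 mm of play all round, 50 mm deep.
- punch_thin: The slimmest pin punch, steel, loose, 40 to 85 g, 116 mm long: round tip 6 mm in diameter and 46 mm long, then a round knurled body of 10.5 mm diameter and 70 mm length whose flat shoulder rests on the block's top (body from 56 to 126 mm above the bench). Origin: centre of the tip's lower end; z up along the punch. Draw it 46 mm straight up to clear the block.
- punch_thin_tip (a point): Centre of the lower end of the slim punch's tip (the body's origin).
- punch_thin_grip (a point): On the slim punch's axis, 88 mm above the end of its tip: middle of the knurled body, the place to grip.
- punch_mid: Middle pin punch: tip 9 mm, body 13.5 mm diameter, 118 mm long; too thick for the opening. Stays in the block. Origin at the end of its tip, z up.
- punch_thick: Thick pin punch: tip 12 mm, body 16.5 mm diameter, 120 mm long; too thick for the opening. Stays in the block. Origin at the end of its tip, z up.
- nipple: Loose brass hex nipple standing on end, 27 x 30 mm, 48 mm tall, origin under its centre. A bystander.
- elbow: Loose grey pipe elbow lying flat, 62 x 64 x 33 mm, origin under its centre. A bystander.
- ball_valve: Loose brass ball valve with a lever, 46 x 136 x 59 mm, origin under its centre. A bystander.

How it is judged:
On the way, in this order (a step that is already met when the one before it is completed fails the run):
1. the slim punch's tip is inside the override opening of the valve with the silencer (horizontal distance between punch_thin_tip and valve_vent_mouth below 0.0025 m and z of punch_thin_tip in the frame of valve_vent_mouth below -0.003 m), for 0.02 s.
2. the gripped punch keeps that valve's plunger pressed half way (4 to 8 mm) for three seconds (value of joint valve_vent_plunger between 0.004 and 0.008 m and horizontal distance between punch_thin_tip and valve_vent_mouth below 0.0025 m and z of punch_thin_tip in the frame of valve_vent_mouth below -0.011 m and angle between punch_thin's own z axis and vertical below 0.15 rad and contact force between the fingers and punch_thin above 2 N), for 3 s.
At the end, for the whole second after the job is handed in: The slim punch, upright within 0.15 rad and gripped, stands in the override opening (within 2.5 mm of its axis) and holds the plunger of the valve with the silencer steady at 4 to 8 mm of its 12 mm stroke (all of step 2 and velocity of joint valve_vent_plunger between -0.01 and 0.01 m/s); the arm keeps its last pose, push and grip.
It fails at once if the plunger is pushed near the end of its stroke (past 10.5 mm) (value of joint valve_vent_plunger above 0.0105 m).
It fails at once if a plunger of a plugged valve is pressed (value of joint any of valve_plug_a_plunger, valve_plug_b_plunger above 0.002 m).
It fails at once if another punch is taken out or shoved (distance of any of punch_mid, punch_thick from where it was at the start of the episode above 0.015 m).
It fails at once if the nipple, the elbow or the ball valve is knocked about (distance of any of nipple, elbow, ball_valve from where it was at the start of the episode above 0.03 m).
It also fails if it takes over 54 s, if anything falls off the work surface, if the arm or the gripper's body presses on something with over 40 N, if the wrist force passes 120 N, or if a joint passes its speed limit or range.

## Working session

There is one attempt and no reset: what is moved stays moved. The work goes in short steps, Python scripts to look and compute and a tool call to move; the robot and the scene stay as the last step left them, time stands still between calls to the robot, and variables do not carry over. Pictures are saved under pics/ and viewed, at most 10 in all, crops included, and the job is handed in when it is done.

Besides the shell and the picture viewer there is one more tool, called as a command line: name --argument value ..., lists and objects as JSON in quotes. carry_out: Moves the arm, as the interface text tells. Its arguments: {"type":"object","properties":{"plan":{"type":"array"},"squeeze":{"type":"number"}},"required":["plan"]}

```bash
mkdir -p pics; cat > h.py <<'E'
import numpy as np, cv2
from scipy.spatial.transform import Rotation as R
from rig import telemetry, optics
def ray(cam,px):
    m=optics.camera_model(cam);K=np.array(m["camera_matrix"]);d=np.array(m["dist_coeffs"]);T=np.array(m["world_from_camera"])
    u=cv2.undistortPoints(np.array([[px]],float),K,d)[0,0]
    return T[:3,3],T[:3,:3]@np.array([u[0],-u[1],-1])
def atz(cam,px,z):
    o,d=ray(cam,px);return o+d*(z-o[2])/d[2]
def proj(cam,P):
    m=optics.camera_model(cam);T=np.linalg.inv(np.array(m["world_from_camera"]))
    p=(T[:3,:3]@np.atleast_2d(P).T).T+T[:3,3];p=p*[1,-1,-1]
    return cv2.projectPoints(p,np.zeros(3),np.zeros(3),np.array(m["camera_matrix"]),np.array(m["dist_coeffs"]))[0][:,0]
def snap(cam,name,crop=None,s=1):
    im=optics.camera(cam)
    if crop: im=im[crop[1]:crop[3],crop[0]:crop[2]]
    cv2.imwrite(name,cv2.resize(im,None,fx=s,fy=s,interpolation=cv2.INTER_CUBIC))
E
python3 - <<'E'
from h import *
np.set_printoptions(precision=4,suppress=True)
s=telemetry.observe();print({k:np.round(v,4) for k,v in s.items()})
for c in("top","side"):
    snap(c,f"pics/{c}0.png")
    m=optics.camera_model(c);print(c,np.array(m["world_from_camera"]),np.array(m["camera_matrix"]),m["dist_coeffs"])
    for t in("valve_vent","valve_vent_mouth","valve_plug_a","punch_thin","punch_thin_grip","punch_mid","punch_thick","punch_block","test_board"):
        print(c,t,[(np.round(q["centre"],1),round(q["p"],2)) for q in optics.spot_in(t,c)])
E
```

```text
{'t': np.float64(0.0), 'joints': array([-1.2291,  0.4778,  0.0223,  1.5564, -0.0115,  1.1093, -0.0831]), 'joint_vel': array([ 0.0007, -0.0001, -0.001 ,  0.0027, -0.0005, -0.0003, -0.001 ]), 'effort': array([  0.0004, -59.646 ,   1.6071, -28.1187,   0.0124,   0.0094,
        -0.    ]), 'eef_pos': array([0.2932, 0.6073, 0.2303]), 'eef_rot': array([-0.7005, -3.0622,  0.0028]), 'force': array([-0.1075, -0.2818,  0.3222]), 'moment': array([-0.0195,  0.025 ,  0.0071]), 'finger_force': np.float64(0.0), 'grip_width': np.float64(0.0852)}
top [[ 0.0287  0.9903 -0.1356  0.3213]
 [-0.9996  0.0276 -0.01    0.0515]
 [-0.0061  0.1358  0.9907  1.1196]
 [ 0.      0.      0.      1.    ]] [[441.8869   0.     279.6247]
 [  0.     441.8869 212.4521]
 [  0.       0.       1.    ]] [-0.0955  0.      0.      0.      0.    ]
top valve_vent []
top valve_vent_mouth [(array([165.7, 196.9]), 0.73), (array([394.8, 210.3]), 0.62)]
top valve_plug_a [(array([179.9, 188.9]), 0.85), (array([188.9, 180.6]), 0.84), (array([392.7, 209.3]), 0.36), (array([257.1, 237.3]), 0.25)]
top punch_thin [(array([233.5, 207.5]), 0.5
[... 298 characters left out ...]
 0.      0.      0.      1.    ]] [[393.9567   0.     278.8655]
 [  0.     393.9567 213.7608]
 [  0.       0.       1.    ]] [0.0179 0.     0.     0.     0.    ]
side valve_vent [(array([387.6, 198.3]), 0.46)]
side valve_vent_mouth [(array([385.8, 196.4]), 0.73)]
side valve_plug_a [(array([398.2, 213.9]), 0.55)]
side punch_thin [(array([192.8, 240.9]), 0.64)]
side punch_thin_grip [(array([196.4, 240.3]), 0.68)]
side punch_mid [(array([177.4, 250.7]), 0.63)]
side punch_thick [(array([163.5, 259.3]), 0.58), (array([179. , 282.7]), 0.33)]
side punch_block [(array([179.1, 284.6]), 0.65)]
side test_board [(array([415.6, 213.8]), 0.93), (array([164.4, 262.2]), 0.39), (array([194.2, 241. ]), 0.17)]
```

View pics/top0.png

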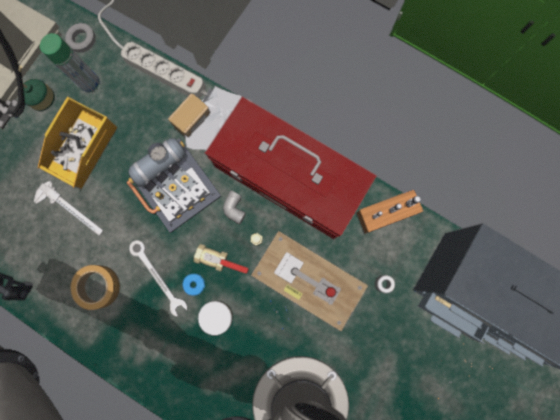

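View pics/side0.png

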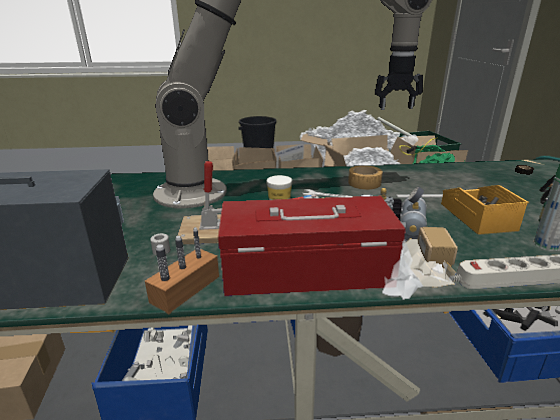

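The top view shows the board at about (172,190) and the block at (392,211) with three punches in it. The side view shows the punches at (196,240), (180,250) and (163,260), and the toolbox hides most of the board. I'll zoom in on both places.

```bash
python3 - <<'E'
from h import *
a=optics.camera("top");b=optics.camera("side")
f=lambda i,c:cv2.resize(i[c[1]:c[3],c[0]:c[2]],(400,300),interpolation=cv2.INTER_CUBIC)
g=np.vstack([np.hstack([f(a,(120,130,240,220+0)),f(a,(350,180,430,240))]),np.hstack([f(b,(130,210,250,300)),f(b,(370,170,450,230))])])
cv2.imwrite("pics/z1.png",g)
for c,px in(("top",(378,213)),("top",(398,207)),("top",(415,200))):print(atz(c,px,.126))
E
```

```text
[ 0.46226849 -0.16246522  0.126     ]
[ 0.47739929 -0.20861377  0.126     ]
[ 0.49478373 -0.24829488  0.126     ]
```

View pics/z1.png

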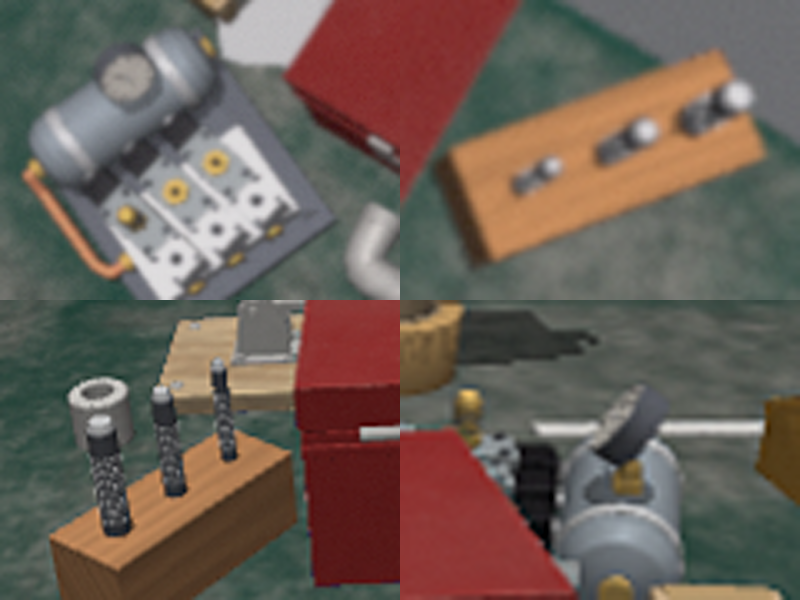

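The zoom shows the silencer valve is the left one in the top view, with its mouth at about top pixel (173.0,207.4). The plugged valves' mouths are at about (185,198.7) and (197,190). The slim punch's top is at top (380.4,213.2) and side (195.7,228.6), with the toolbox close beside it.

```bash
python3 - <<'E'
from h import *
np.set_printoptions(precision=4,suppress=True)
def tri(a,b):
    o,d=ray("top",a);p,e=ray("side",b);A=np.c_[d,-e];t=np.linalg.lstsq(A,p-o,rcond=None)[0]
    return (o+d*t[0]+p+e*t[1])/2,np.linalg.norm(o+d*t[0]-p-e*t[1])
c=lambda x,y,o,s:(o[0]+(x+.5)/s-.5,o[1]+(y+.5)/s-.5)
for n,a,b in(("thin",(152,166),(219,62)),("mid",(245,131),(163,93)),("thick",(338,97),(100,122))):
    pa=c(*a,(350,180),5);pb=c(*b,(130,210),10/3);print(n,tri(pa,pb))
print("box",tri((375,178),(220,236)),tri((335,235),(221,200)))
M=[atz("top",c(*q,(120,130),10/3),.074) for q in((177,258),(217,229),(257,200))];print(np.array(M),np.linalg.norm(np.diff(M,axis=0),axis=1))
print("top z",[atz("top",c(*q,(350,180),5),z) for q,z in(((152,166),.126),((245,131),.128),((338,97),.130))])
print(R.from_rotvec(telemetry.observe()["eef_rot"]).as_matrix())
E
```

```text
thin (array([ 0.4627, -0.1657,  0.1292]), np.float64(0.0014138800106665986))
mid (array([ 0.4799, -0.2084,  0.1294]), np.float64(0.0015442355792383115))
thick (array([ 0.4963, -0.251 ,  0.1324]), np.float64(0.001007275723864254))
box (array([ 0.5411, -0.1498,  0.1421]), np.float64(0.00568111754763093)) (array([ 0.4047, -0.0687,  0.146 ]), np.float64(0.01366512609926505))
[[0.4703 0.3198 0.074 ]
 [0.4923 0.2919 0.074 ]
 [0.5144 0.2639 0.074 ]] [0.0356 0.0357]
top z [array([ 0.4629, -0.1671,  0.126 ]), array([ 0.4799, -0.2095,  0.128 ]), array([ 0.4966, -0.2522,  0.13  ])]
[[-0.9005  0.4348 -0.    ]
 [ 0.4348  0.9005  0.    ]
 [ 0.     -0.     -1.    ]]
```

carry_out --plan '[[140, [-0.035, -0.0216, 0], [0, 0, 0]], [140, [-0.035, -0.0216, 0], [0, 0, 0]], [140, [-0.035, -0.0216, 0], [0, 0, 0]], [140, [-0.035, -0.0216, 0], [0, 0, 0]], [140, [-0.035, -0.0216, 0], [0, 0, 0]], [140, [-0.035, -0.0216, 0], [0, 0, 0]], [140, [-0.035, -0.0216, 0], [0, 0, 0]], [140, [-0.035, -0.0216, 0], [0, 0, 0]], [140, [0, 0, 0], [0, 0, 8.52]], [140, [0, 0, 0], [0, 0, 8.52]], [140, [0, 0, 0], [0, 0, 8.52]], [140, [0, 0, 0], [0, 0, 8.52]]]' --squeeze 20

```text
t: 2.3
eef_pos: [0.4706, 0.3304, 0.2314]
eef_rot: [-1.576, -2.718, -0.0]
force: [0.6, -0.3, 0.1]
grip_width: 0.0389
finger_force: 0.0
```

carry_out --plan '[[140, [0, 0, 0], [0, 0, 8.52]], [140, [0, 0, 0], [0, 0, 0]]]'

```text
t: 2.5
eef_pos: [0.4704, 0.3306, 0.2314]
eef_rot: [1.767, 2.598, 0.0]
force: [-0.6, -0.4, 0.0]
grip_width: 0.0386
finger_force: 0.0
```

```bash
cat >> h.py <<'E'
def rel(target):
    s=telemetry.observe();Q=R.from_rotvec(s["eef_rot"]).as_matrix();p=np.array(s["eef_pos"])
    print("t",s["t"],"pos",p.round(4),"rel tool",(Q.T@(np.array(target)-p)).round(4),"w",s["grip_width"],"ff",s["finger_force"],"F",np.round(s["force"],2),"M",np.round(s["moment"],3));print("tool\n",Q.round(4))
E
python3 -c "
from h import *
rel([.4628,-.1664,.23])"
```

```text
t 2.5 pos [0.4704 0.3306 0.2314] rel tool [-0.4594 -0.1898  0.0014] w 0.03858087872955572 ff 0.0 F [-0.6  -0.39  0.03] M [-0.013  0.014 -0.031]
tool
 [[-3.675e-01  9.300e-01  2.000e-04]
 [ 9.300e-01  3.675e-01  0.000e+00]
 [-1.000e-04  2.000e-04 -1.000e+00]]
```

carry_out --plan '[[140, [-0.0418, -0.0173, 0], [0, 0, 0]], [140, [-0.0418, -0.0173, 0], [0, 0, 0]], [140, [-0.0418, -0.0173, 0], [0, 0, 0]], [140, [-0.0418, -0.0173, 0], [0, 0, 0]], [140, [-0.0418, -0.0173, 0], [0, 0, 0]], [140, [-0.0418, -0.0173, 0], [0, 0, 0]], [140, [-0.0418, -0.0173, 0], [0, 0, 0]], [140, [-0.0418, -0.0173, 0], [0, 0, 0]], [140, [-0.0418, -0.0173, 0], [0, 0, 0]], [140, [-0.0418, -0.0173, 0], [0, 0, 0]], [140, [-0.0418, -0.0173, 0], [0, 0, 0]], [140, [0, 0, 0], [0, 0, 0]]]'

```text
t: 3.7
eef_pos: [0.462, -0.1737, 0.232]
eef_rot: [1.771, 2.592, -0.003]
force: [-0.3, 0.1, -0.1]
grip_width: 0.0387
finger_force: 0.0
```

```bash
python3 - <<'E'
from h import *
rel([.4628,-.1664,.23])
snap("side","pics/s1.png",(130,150,330,300),4)
print(proj("side",telemetry.observe()["eef_pos"]))
E
```

```text
t 3.7 pos [ 0.462  -0.1737  0.232 ] rel tool [0.0065 0.0034 0.002 ] w 0.0387260847285515 ff 0.0 F [-0.32  0.14 -0.13] M [ 0.01  -0.004 -0.043]
tool
 [[-3.636e-01  9.315e-01  1.300e-03]
 [ 9.315e-01  3.636e-01 -2.900e-03]
 [-3.200e-03  1.000e-04 -1.000e+00]]
[[187.1262532  182.17306784]]
```

View pics/s1.png

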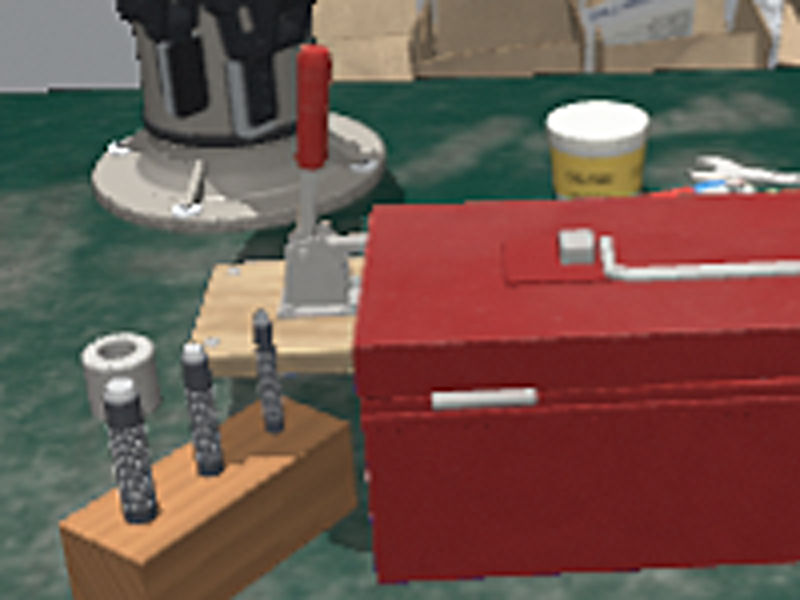

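The side view shows the open fingers hanging above the slim punch, whose top is at about (195.5,229). The fingers are clear of the toolbox. I'll let the arm settle before correcting.

carry_out --plan '[[140, [0, 0, 0], [0, 0, 0]], [140, [0, 0, 0], [0, 0, 0]]]'

```text
t: 3.95
eef_pos: [0.4633, -0.1654, 0.2312]
eef_rot: [-1.76, -2.602, -0.001]
force: [1.6, -0.1, 0.1]
grip_width: 0.039
finger_force: 0.0
```

```bash
python3 -c "
from h import *
rel([.4628,-.1664,.085])"
```

```text
t 3.95 pos [ 0.4633 -0.1654  0.2312] rel tool [-0.0008 -0.0008  0.1461] w 0.038967436506296825 ff 0.0 F [ 1.63 -0.11  0.15] M [-0.008  0.018  0.021]
tool
 [[-3.723e-01  9.281e-01 -2.000e-04]
 [ 9.281e-01  3.723e-01  7.000e-04]
 [ 7.000e-04  0.000e+00 -1.000e+00]]
```

carry_out --plan '[[140, [-0.0008, -0.0008, 0.02], [0, 0, 0]], [140, [0, 0, 0.02], [0, 0, 0]], [140, [0, 0, 0.02], [0, 0, 0]], [140, [0, 0, 0.02], [0, 0, 0]], [140, [0, 0, 0.02], [0, 0, 0]], [140, [0, 0, 0.02], [0, 0, 0]], [140, [0, 0, 0.013], [0, 0, 0]], [140, [0, 0, 0.013], [0, 0, 0]], [140, [0, 0, 0], [0, 0, 0]], [140, [0, 0, 0], [0, 0, 0]]]'

```text
t: 4.95
eef_pos: [0.4628, -0.168, 0.0855]
eef_rot: [1.765, 2.599, 0.0]
force: [-0.2, -0.2, -0.0]
grip_width: 0.0385
finger_force: 0.0
```

```bash
python3 - <<'E'
from h import *
rel([.4628,-.1664,.085])
snap("side","pics/s2.png",(150,180,270,270),6)
E
```

```text
t 4.95 pos [ 0.4628 -0.168   0.0855] rel tool [0.0015 0.0006 0.0005] w 0.03854719416447714 ff 0.0 F [-0.22 -0.19 -0.04] M [ 0.01  -0.012  0.063]
tool
 [[-3.689e-01  9.295e-01  1.000e-04]
 [ 9.295e-01  3.689e-01  0.000e+00]
 [ 0.000e+00  1.000e-04 -1.000e+00]]
```

View pics/s2.png

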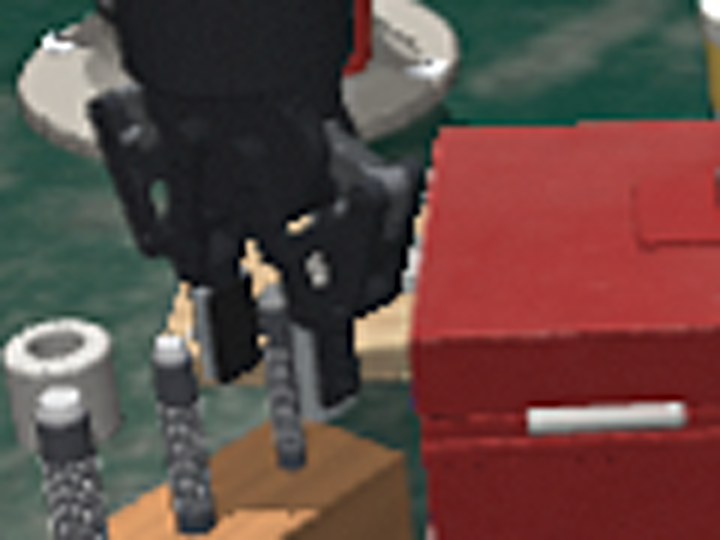

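The side view shows the slim punch standing midway between the two pads, at about (285,390) in the crop. Finger tips are at (235,375) and (325,410), clear of the middle punch and the toolbox. Closing.

carry_out --plan '[[255, [0.0008, 0, 0], [0, 0, 0]], [255, [0, 0, 0], [0, 0, 0]], [255, [0, 0, 0], [0, 0, 0]], [255, [0, 0, 0], [0, 0, 0]], [255, [0, 0, 0], [0, 0, 0]], [255, [0, 0, 0], [0, 0, 0]]]' --squeeze 20

```text
t: 5.6
eef_pos: [0.4628, -0.1674, 0.0858]
eef_rot: [1.765, 2.598, 0.001]
force: [-0.0, 1.0, 6.2]
grip_width: 0.0098
finger_force: 22.1
```

```bash
python3 -c "
from h import *
rel([.4628,-.1664,.085])"
```

```text
t 5.6 pos [ 0.4628 -0.1674  0.0858] rel tool [0.001  0.0003 0.0008] w 0.009776084409578988 ff 22.059043741982514 F [-0.04  1.03  6.22] M [ 0.251  0.121 -0.008]
tool
 [[-3.685e-01  9.296e-01  1.000e-03]
 [ 9.296e-01  3.685e-01  1.000e-04]
 [-3.000e-04  1.000e-03 -1.000e+00]]
```

carry_out --plan '[[255, [0, 0, 0], [0, 0, 0]], [255, [0, 0, 0], [0, 0, 0]], [255, [0, 0, -0.005], [0, 0, 0]], [255, [0, 0, -0.01], [0, 0, 0]], [255, [0, 0, -0.015], [0, 0, 0]], [255, [0, 0, -0.015], [0, 0, 0]], [255, [0, 0, -0.015], [0, 0, 0]], [255, [0, 0, -0.02], [0, 0, 0]], [255, [0, 0, -0.02], [0, 0, 0]], [255, [0, 0, -0.02], [0, 0, 0]], [255, [0, 0, 0], [0, 0, 0]], [255, [0, 0, 0], [0, 0, 0]]]' --squeeze 60

```text
t: 6.8
eef_pos: [0.4622, -0.1673, 0.2056]
eef_rot: [1.765, 2.599, 0.001]
force: [0.2, 0.3, -1.1]
grip_width: 0.0089
finger_force: 58.4
```

```bash
python3 - <<'E'
from h import *
rel([.4628,-.1674,.28])
snap("side","pics/s3.png",(130,120,270,270),4)
s=telemetry.observe();Q=R.from_rotvec(s["eef_rot"]).as_matrix();p=np.array(s["eef_pos"])
print((proj("side",[p,p+Q[:,2]*.0758,p-Q[:,2]*.04])-[130,120])*4+1.5)
E
```

```text
t 6.8 pos [ 0.4622 -0.1673  0.2056] rel tool [-0.0003  0.0006 -0.0744] w 0.008900069670686031 ff 58.433762704225956 F [ 0.2   0.27 -1.13] M [ 0.038  0.003 -0.029]
tool
 [[-3.687e-01  9.296e-01  7.000e-04]
 [ 9.296e-01  3.687e-01  3.000e-04]
 [-0.000e+00  8.000e-04 -1.000e+00]]
[[241.74448792 298.95916009]
 [258.2326564  434.5592921 ]
 [232.40805493 222.51120157]]
```

View pics/s3.png

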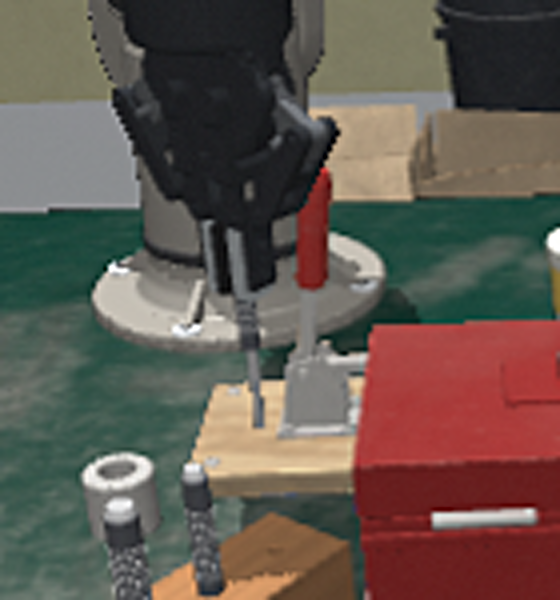

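The side view shows the slim punch hanging straight from the pads, its tip at about (259,426) in the crop and clear of the block. That matches the expected tip 76 mm below the TCP. The other punches are still in place. I'll refine the mouths from the top picture while it's unobstructed.

```bash
python3 - <<'E'
from h import *
np.set_printoptions(precision=4,suppress=True,linewidth=150)
a=np.mean([cv2.cvtColor(optics.camera("top"),cv2.COLOR_BGR2GRAY) for _ in range(3)],0)
P=[]
for x,y in((173,207.3),(185,198.6),(197,189.9)):
    x0,y0=int(round(x)),int(round(y));w=a[y0-3:y0+4,x0-3:x0+4]
    print(w.astype(int))
    d=np.clip(170-w,0,None)[1:6,1:6]; Y,X=np.mgrid[y0-2:y0+3,x0-2:x0+3]
    c=((d*X).sum()/d.sum(),(d*Y).sum()/d.sum());q=atz("top",c,.074);P.append(q);print(c,q)
P=np.array(P);print(np.linalg.norm(np.diff(P,axis=0),axis=1))
m=P.mean(0);u=(P[2]-P[0]);u/=np.linalg.norm(u);print("vent",m-u*.036)
E
```

```text
[[216 216 214 215 216 217 212]
 [214 200 187 191 206 215 216]
 [203 167 131 134 173 209 215]
 [194 144  94  96 151 202 215]
 [197 154 111 115 165 206 216]
 [211 191 169 168 198 215 216]
 [216 213 210 210 215 216 209]]
(np.float64(172.41027732463297), np.float64(207.1517128874388)) [0.4701 0.3207 0.074 ]
[[214 208 199 201 208 216 218]
 [207 179 152 151 177 206 215]
 [197 153 105 101 144 192 214]
 [198 155 109 103 147 193 214]
 [209 187 161 158 180 208 215]
 [216 214 206 204 211 215 210]
 [217 217 217 217 217 212 186]]
(np.float64(184.57850545759862), np.float64(198.42821158690177)) [0.4921 0.2923 0.074 ]
[[216 212 205 205 213 216 218]
 [207 183 161 164 186 208 217]
 [193 151 112 108 146 192 214]
 [190 144  98  97 147 195 215]
 [205 174 142 144 179 208 216]
 [215 207 197 197 209 216 217]
 [217 216 216 216 217 217 206]]
(np.float64(196.50830039525692), np.float64(189.6790513833992)) [0.5143 0.2644 0.074 ]
[0.0359 0.0356]
vent [0.4699 0.3207 0.074 ]
```

carry_out --plan '[[255, [0, 0, -0.025], [0, 0, 0]], [255, [0, 0, -0.025], [0, 0, 0]], [255, [0, 0, -0.025], [0, 0, 0]], [255, [0, 0, 0], [0, 0, 0]]]'

```text
t: 7.4
eef_pos: [0.4639, -0.168, 0.2826]
eef_rot: [1.763, 2.595, 0.003]
force: [-0.4, 0.6, -0.4]
grip_width: 0.009
finger_force: 58.5
```

carry_out --plan '[[255, [0.0375, 0.0156, 0], [0, 0, 0]], [255, [0.0375, 0.0156, 0], [0, 0, 0]], [255, [0.0375, 0.0156, 0], [0, 0, 0]], [255, [0.0375, 0.0156, 0], [0, 0, 0]], [255, [0.0375, 0.0156, 0], [0, 0, 0]], [255, [0.0375, 0.0156, 0], [0, 0, 0]], [255, [0.0375, 0.0156, 0], [0, 0, 0]], [255, [0.0375, 0.0156, 0], [0, 0, 0]], [255, [0.0375, 0.0156, 0], [0, 0, 0]], [255, [0.0375, 0.0156, 0], [0, 0, 0]], [255, [0.0375, 0.0156, 0], [0, 0, 0]], [255, [0.0375, 0.0156, 0], [0, 0, 0]]]'

```text
t: 8.6
eef_pos: [0.4697, 0.3212, 0.2785]
eef_rot: [-1.765, -2.598, 0.004]
force: [0.8, 0.2, -0.9]
grip_width: 0.0089
finger_force: 58.5
```

carry_out --plan '[[255, [0, 0, 0], [0, 0, 0]], [255, [0, 0, 0], [0, 0, 0]], [255, [0, 0, 0], [0, 0, 0]]]'

```text
t: 8.9
eef_pos: [0.4705, 0.3184, 0.2791]
eef_rot: [-1.767, -2.597, 0.004]
force: [0.1, -0.2, -0.1]
grip_width: 0.0085
finger_force: 58.6
```

```bash
python3 -c "
from h import *
rel([.4701,.3201,.165])"
```

```text
t 8.9 pos [0.4705 0.3184 0.2791] rel tool [0.0019 0.0005 0.1141] w 0.008521542337904258 ff 58.599911346900626 F [ 0.08 -0.2  -0.07] M [ 0.032 -0.021 -0.014]
tool
 [[-0.3672  0.9302 -0.0014]
 [ 0.9302  0.3672 -0.0019]
 [-0.0013 -0.002  -1.    ]]
```

carry_out --plan '[[255, [0.0022, 0.0006, 0.02], [0, 0, 0]], [255, [0, 0, 0.02], [0, 0, 0]], [255, [0, 0, 0.02], [0, 0, 0]], [255, [0, 0, 0.015], [0, 0, 0]], [255, [0, 0, 0.01], [0, 0, 0]], [255, [0, 0, 0.007], [0, 0, 0]], [255, [0, 0, 0], [0, 0, 0]], [255, [0, 0, 0], [0, 0, 0]], [255, [0, 0, 0], [0, 0, 0]]]'

```text
t: 9.8
eef_pos: [0.4707, 0.3225, 0.1891]
eef_rot: [1.765, 2.598, 0.002]
force: [-0.0, -0.7, -0.9]
grip_width: 0.0088
finger_force: 58.6
```

```bash
python3 - <<'E'
from h import *
rel([.4702,.3207,.157])
snap("side","pics/s4.png",(350,120,450,220),4)
b=cv2.imread("pics/s4.png")
t=cv2.resize(optics.camera("top")[160:260,120:220],(400,400),interpolation=cv2.INTER_CUBIC)
cv2.imwrite("pics/s4.png",np.hstack([b,t]))
s=telemetry.observe();Q=R.from_rotvec(s["eef_rot"]).as_matrix();p=np.array(s["eef_pos"])
print((proj("side",[p,p+Q[:,2]*.0758])-[350,120])*4+1.5,(proj("top",[p,p+Q[:,2]*.0758])-[120,160])*4+1.5)
E
```

```text
t 9.8 pos [0.4707 0.3225 0.1891] rel tool [-0.0015 -0.0012  0.0321] w 0.008797171169213322 ff 58.61576362596679 F [-0.01 -0.72 -0.9 ] M [-0.045  0.042 -0.024]
tool
 [[-3.684e-01  9.297e-01  1.100e-03]
 [ 9.297e-01  3.684e-01  1.000e-03]
 [ 5.000e-04  1.300e-03 -1.000e+00]]
[[ 83.32779468 150.19312272]
 [ 72.94359426 259.30254908]] [[155.57204396 157.60284617]
 [191.42630401 179.10577911]]
```

View pics/s4.png

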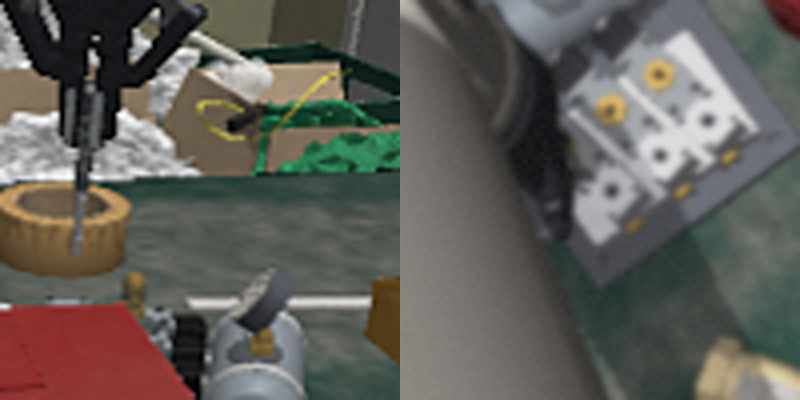

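The left half (side) shows the punch hanging vertically under the pads, tip at about (78,250) and clear above the silencer at (133,290). The right half (top) shows the hand hiding only part of the board. Next I'll check how noisy the pose reading is.

```bash
cat >> h.py <<'E'
def avg(n=8):
    o=[]
    for _ in range(n):
        s=telemetry.observe();o.append(np.r_[s["eef_pos"],s["force"],s["eef_rot"]*np.sign(s["eef_rot"][0])]);optics.camera("side")
    o=np.array(o);print("mean",o.mean(0).round(4),"std",o.std(0)[:6].round(4));return o.mean(0)
E
python3 - <<'E'
from h import *
m=avg();Q=R.from_rotvec(m[6:]).as_matrix()
print(Q.T@(np.array([.4702,.3207,.157])-m[:3]))
E
```

```text
mean [ 4.7030e-01  3.2240e-01  1.8860e-01  7.1000e-02  2.6920e-01 -8.6140e-01
  1.7651e+00  2.5987e+00  9.0000e-04] std [1.000e-04 1.000e-04 2.000e-04 4.318e-01 4.750e-01 4.172e-01]
[-0.00151227 -0.00076964  0.03161285]
```

carry_out --plan '[[255, [-0.0015, -0.0008, 0.01], [0, 0, 0]], [255, [0, 0, 0.01], [0, 0, 0]], [255, [0, 0, 0.0085], [0, 0, 0]], [255, [0, 0, 0], [0, 0, 0]], [255, [0, 0, 0], [0, 0, 0]]]'

```text
t: 10.8
eef_pos: [0.4699, 0.3204, 0.1593]
eef_rot: [-1.765, -2.599, 0.001]
force: [0.6, 0.2, -1.1]
grip_width: 0.009
finger_force: 58.6
```

```bash
python3 - <<'E'
from h import *
m=avg(5);Q=R.from_rotvec(m[6:]).as_matrix()
print(Q.T@(np.array([.4702,.3207,.157])-m[:3]))
E
```

```text
mean [ 4.7020e-01  3.2070e-01  1.5990e-01  1.4030e-01 -1.9250e-01 -3.4330e-01
  1.7652e+00  2.5987e+00  3.0000e-04] std [2.000e-04 1.000e-04 3.000e-04 5.806e-01 2.661e-01 4.254e-01]
[3.51395204e-05 4.08743982e-05 2.87879013e-03]
```

carry_out --plan '[[255, [0, 0, 0.003], [0, 0, 0]], [255, [0, 0, 0.003], [0, 0, 0]], [255, [0, 0, 0.002], [0, 0, 0]], [255, [0, 0, 0.002], [0, 0, 0]], [255, [0, 0, 0.001], [0, 0, 0]], [255, [0, 0, 0.001], [0, 0, 0]], [255, [0, 0, 0], [0, 0, 0]], [255, [0, 0, 0], [0, 0, 0]]]'

```text
t: 11.85
eef_pos: [0.4701, 0.3206, 0.1479]
eef_rot: [1.765, 2.599, 0.0]
force: [0.2, -0.1, -0.5]
grip_width: 0.0091
finger_force: 58.6
```

```bash
python3 -c "
from h import *
avg(4)"
```

```text
mean [ 4.7010e-01  3.2060e-01  1.4790e-01  2.3470e-01 -1.7200e-02 -5.5260e-01
  1.7652e+00  2.5987e+00  3.0000e-04] std [0.     0.     0.     0.1103 0.5416 0.3083]
```

carry_out --plan '[[255, [0, 0, 0.001], [0, 0, 0]], [255, [0, 0, 0.001], [0, 0, 0]], [255, [0, 0, 0.001], [0, 0, 0]], [255, [0, 0, 0.001], [0, 0, 0]], [255, [0, 0, 0], [0, 0, 0]], [255, [0, 0, 0], [0, 0, 0]]]'

```text
t: 12.65
eef_pos: [0.47, 0.3206, 0.1438]
eef_rot: [-1.765, -2.599, 0.0]
force: [0.7, 0.2, -0.8]
grip_width: 0.0085
finger_force: 58.6
```

```bash
python3 -c "
from h import *
avg(4)"
```

```text
mean [ 0.47    0.3206  0.1438  0.2431  0.0068 -0.3217  1.7652  2.5987  0.    ] std [0.     0.     0.     0.4561 0.196  0.4369]
```

carry_out --plan '[[255, [0, 0, 0.001], [0, 0, 0]], [255, [0, 0, 0.001], [0, 0, 0]], [255, [0, 0, 0.001], [0, 0, 0]], [255, [0, 0, 0], [0, 0, 0]], [255, [0, 0, 0], [0, 0, 0]]]'

```text
t: 13.35
eef_pos: [0.4702, 0.3206, 0.1411]
eef_rot: [1.765, 2.599, 0.001]
force: [-0.7, -0.3, 3.7]
grip_width: 0.0086
finger_force: 59.1
```

```bash
python3 -c "
from h import *
avg(4)"
```

```text
mean [ 4.7020e-01  3.2060e-01  1.4100e-01 -5.2810e-01 -2.6780e-01  3.4334e+00
  1.7652e+00  2.5987e+00  7.0000e-04] std [0.     0.     0.     0.1463 0.2963 0.2649]
```

carry_out --plan '[[255, [0, 0, 0.001], [0, 0, 0]], [255, [0, 0, 0.001], [0, 0, 0]], [255, [0, 0, 0.001], [0, 0, 0]], [255, [0, 0, 0], [0, 0, 0]], [255, [0, 0, 0], [0, 0, 0]]]'

```text
t: 14.05
eef_pos: [0.4702, 0.3207, 0.1379]
eef_rot: [1.765, 2.599, 0.001]
force: [-1.5, -1.1, 5.2]
grip_width: 0.0089
finger_force: 59.2
```

```bash
python3 -c "
from h import *
avg(6)"
```

```text
mean [ 4.7020e-01  3.2070e-01  1.3790e-01 -6.2080e-01 -5.8790e-01  5.7359e+00
  1.7652e+00  2.5987e+00  6.0000e-04] std [0.     0.     0.     0.7297 0.6764 0.3298]
```

carry_out --plan '[[255, [0, 0, 0.001], [0, 0, 0]], [255, [0, 0, 0.0012], [0, 0, 0]], [255, [0, 0, 0], [0, 0, 0]], [255, [0, 0, 0], [0, 0, 0]], [255, [0, 0, 0], [0, 0, 0]]]'

```text
t: 14.85
eef_pos: [0.4702, 0.3207, 0.1359]
eef_rot: [1.765, 2.599, 0.001]
force: [-1.0, -1.5, 5.8]
grip_width: 0.0088
finger_force: 59.4
```

```bash
python3 -c "
from h import *
avg(10)"
```

```text
mean [ 4.7020e-01  3.2070e-01  1.3590e-01 -1.0757e+00 -3.5550e-01  6.6714e+00
  1.7652e+00  2.5987e+00  8.0000e-04] std [0.     0.     0.     0.2592 0.669  0.4482]
```

carry_out --plan '[[255, [0, 0, 0.0003], [0, 0, 0]], [255, [0, 0, 0], [0, 0, 0]], [255, [0, 0, 0], [0, 0, 0]], [255, [0, 0, 0], [0, 0, 0]], [255, [0, 0, 0], [0, 0, 0]], [255, [0, 0, 0], [0, 0, 0]], [255, [0, 0, 0], [0, 0, 0]], [255, [0, 0, 0], [0, 0, 0]], [255, [0, 0, 0], [0, 0, 0]], [255, [0, 0, 0], [0, 0, 0]], [255, [0, 0, 0], [0, 0, 0]], [255, [0, 0, 0], [0, 0, 0]]]'

```text
t: 16.55
eef_pos: [0.4702, 0.3207, 0.1356]
eef_rot: [1.765, 2.599, 0.001]
force: [-1.0, 0.2, 7.1]
grip_width: 0.009
finger_force: 59.4
```

carry_out --plan '[[255, [0, 0, 0], [0, 0, 0]], [255, [0, 0, 0], [0, 0, 0]], [255, [0, 0, 0], [0, 0, 0]], [255, [0, 0, 0], [0, 0, 0]], [255, [0, 0, 0], [0, 0, 0]], [255, [0, 0, 0], [0, 0, 0]], [255, [0, 0, 0], [0, 0, 0]], [255, [0, 0, 0], [0, 0, 0]], [255, [0, 0, 0], [0, 0, 0]], [255, [0, 0, 0], [0, 0, 0]], [255, [0, 0, 0], [0, 0, 0]], [255, [0, 0, 0], [0, 0, 0]]]'

```text
t: 17.75
eef_pos: [0.4702, 0.3207, 0.1356]
eef_rot: [1.765, 2.599, 0.001]
force: [-0.9, -0.5, 7.0]
grip_width: 0.0086
finger_force: 59.4
```

carry_out --plan '[[255, [0, 0, 0], [0, 0, 0]], [255, [0, 0, 0], [0, 0, 0]], [255, [0, 0, 0], [0, 0, 0]], [255, [0, 0, 0], [0, 0, 0]], [255, [0, 0, 0], [0, 0, 0]], [255, [0, 0, 0], [0, 0, 0]], [255, [0, 0, 0], [0, 0, 0]], [255, [0, 0, 0], [0, 0, 0]], [255, [0, 0, 0], [0, 0, 0]], [255, [0, 0, 0], [0, 0, 0]], [255, [0, 0, 0], [0, 0, 0]], [255, [0, 0, 0], [0, 0, 0]]]'

```text
t: 18.95
eef_pos: [0.4702, 0.3208, 0.1356]
eef_rot: [1.765, 2.599, 0.001]
force: [-0.3, -0.9, 6.7]
grip_width: 0.0088
finger_force: 59.4
```

```bash
python3 - <<'E'
from h import *
avg(12);s=telemetry.observe();print(s["t"],s["grip_width"],s["finger_force"])
snap("side","pics/s5.png",(350,120,450,220),4)
E
```

```text
mean [ 4.7020e-01  3.2070e-01  1.3560e-01 -1.0099e+00 -7.0990e-01  6.7080e+00
  1.7652e+00  2.5987e+00  8.0000e-04] std [0.     0.     0.     0.432  0.2928 0.227 ]
19.55 0.008937400021277664 59.407754155035946
```

View pics/s5.png

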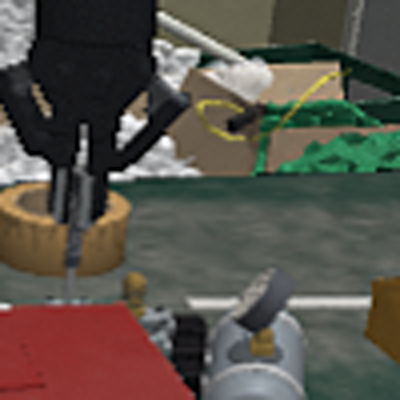

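The side view shows the punch upright in the pads at about (73,260), going down in front of the silencer at (133,290). The grip is steady at 59 N and the measured push, about 6.7 to 7.2 N, puts the plunger roughly 5.5 mm down. It has held this for over 4 s, so I'm handing in.

```bash
python3 -c "
from rig import finish_job
print(finish_job())"
```

```text
the job is handed in; nothing more can be done
None
```

The job is handed in with the slim punch still gripped, upright in the silencer valve's opening and holding the plunger about 5.5 mm down (estimated from push force and tool height), steady for over 4 s before hand-in; no verdict was returned.

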